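# Reset the packing gate's stay to its widest setting

### The arm

A 6-joint arm with a two-finger parallel gripper is mounted at the origin on a cart in front of the work surface, level with it; the furniture and walls round the work are solid. World frame = base frame: x ahead of the robot, y to its left, z up, the work surface at z = 0. Lengths are in m, angles in rad, forces in N, time in s.
With the tool pointing down it reaches from about 0.375 to 0.825 m from the base axis. Payload 5.5 kg.
Tool frame: the origin (TCP) lies where the fingers leave the gripper's body, on its centre line; the fingertips stand 73 mm ahead of it and the grasp point (between the pads) lies 54 mm ahead of it; z points along the fingers, y is the line along which they close (so a half turn about z gives the same grasp; the last joint's range is limited). The gripper opens to 85 mm and grips with 20 to 120 N. Pads are 22 mm wide; open, the fingers measure 114 mm over their backs; the gripper's body (76 mm by 85 mm) begins 54 mm behind the grasp point. The pads swing forward as they close: fully open they stand 13 mm farther back than shut.
Start: joints at [1.345, 0.314, -0.047, 1.21, 0, 1.571], TCP at [0.134, 0.585, 0.304] pointing down, gripper open.
Joint ranges: [-2.67, 2.67], [-0.69, 1.73], [-1.03, 1.25], [-2.08, 2.16], [-1.42, 1.45], [-3.14, 3.14]. Speed limits (rad/s): [2.39, 2.39, 3.01, 3.14, 3.14, 3.14].

### API

Orientations are given as a unit quaternion [w, x, y, z].
In Python, from cell import * gives the robot as it stands.
- The arm moves only by the shell command python3 -m handwheel 'ROWS'. ROWS is JSON, a list of rows, each an object with "linear": the shift along the tool's x, y, z in m, a list of three; "turn": the turn about the tool's z in degrees; "hand": the finger opening in m, from 0 to 0.0854. A call has 1 to 10 rows; each row is the pose to reach, as a shift and turn from the pose commanded when the call began, along the tool's axes at that moment; what a row does not reach only later rows make up. A row lasts 1/10 s, in which the tool goes at most 50 mm and 8.59 degrees, less where a joint would pass 70% of its speed; a pose out of reach is approached as far as the arm can. A call with a gripper value outside its range is refused whole. The fingers move at their own pace and stop on an object; the grip force is fixed at half the most. Time passes only in rows, so rows that repeat a pose let the fingers close. It gives the time, the measured TCP pose, the force, the opening and the grip force at its end, in the units of the state.
- sense(): the state, without advancing time (a new reading comes with each control period).
- grab_frame(name): name is "scene" or "top" or "wrist"; returns the picture (384x512x3 uint8, red, green, blue); there is no depth.
- get_calibration(name): a dict with "K" (3x3 intrinsics, pixels), "k1" (the pictures are not rectified: a ray, as slopes to the right and down, at radius r is drawn at 1 + k1 r^2 times it, then the intrinsics apply), "view" (4x4, takes a point from world to camera coordinates). Camera axes: x right, y down, z forward; pixel columns grow to the right and rows downward; lengths in m; the calibration is good to about 2 mm. A picture is of the moment at which its call begins: read the wrist's pose just before it. get_calibration takes no time and is no camera call; for the wrist camera it gives the pose at the moment of the call.
- close_job(): hands the job in; it is judged then, once.
Trained networks look in the newest picture that a camera, given by its name, has taken for a name from the list of things; names that differ only in an ending like _2 or _b are one class to them, and where a whole thing is asked for, a point or a joint stands for the part that bears it (a point fixed in the world has none). Each returns a list of dicts, best first, with "conf" (0 to 1); they miss things now and then, are a little off and sometimes report something else, mostly with a low value. They report only what shows in the picture. A call takes as long as a camera call.
- regions_of(camera, query): "pixels" (384x512 bool, what is visible of it).
- spot_point(camera, query): "location" ([x, y, z] in m, in world coordinates, good to about 4 mm: a listed point, or the origin of a listed thing).
The state is a dict: "clock": time; "joint_pos": joint angles; "qvel": joint speeds; "joint_torque": joint torques, N m; "tool_pos": TCP position; "tcp_rot": TCP orientation; "force": force on the tool from outside, world axes, zero at the start; "torque": the same for the moment, N m; "opening": finger opening in m; "finger_force": force on a finger pad.
Only numpy, scipy, OpenCV 4.12 (cv2) and the standard library are available. Lean on these libraries where they do the work, as an engineer would, in place of code of your own. Each camera call takes 0.05 s, during which the arm holds its last target. There are 200 camera calls.

### The job

The small spring-loaded gate on the packing bench is held part open by a stay, a flat steel bar with three holes that sits over an upright pin. Lift the stay off the pin by its knob, push the gate further open without letting it spring shut, and drop the small round hole next to the knob over the same pin until the bar lies flat down on the post; then let go. Feel for the pin with a light touch, never forcing the bar against it, and leave the things lying around the gate where they are.

Things in the scene. Friction and masses are not known exactly. Their poses are not given: they have to be found in the camera images.
- base: Fixed aluminium base plate of the gate, 110 x 350 x 12 mm, flat on the worktop (its x from -45 to +65, its y from -210 to +140 mm). Origin at worktop height; its z is up. The gate's hinge axis stands upright at x 0, y +100 mm in its frame. The gate is a framed panel 172 mm long, 14 mm thick, its top 64 mm above the worktop.
- gate_axis (a point): Point on the gate's upright hinge axis, 70 mm above the worktop. The stay's pivot is on the gate, 150 mm from this axis. A spring turns the gate shut with 0.3 N m per rad of (g + 1.2), g being the gate's joint value: some 3 to 6 N along the stay.
- gate (a joint): Gate angle g (rad): 0 at the start setting (within 0.06), growing as it opens wider (clockwise from above), -0.748 shut, stop at +0.95. At g the gate points from its axis along (-sin(0.748+g), -cos(0.748+g)) in base x, y.
- stay: Flat steel bar 299 x 38 x 6 mm, about 0.16 kg, on a pivot on the gate's top; swings freely, lifts stiffly (stays where left; 1 to 3 N at the knob). Origin at the pivot, underside; x along the bar to the knob, z up. Holes 18 (along) x 24 at x 150 and 190 mm, round hole (12 mm) at 230, knob at 268, end at 283. Flat, its underside is 70 mm above the worktop.
- close_hole (a point): Centre of the small round 12 mm hole, at the bar's underside, 38 mm before the knob. At the start one of the two 18 x 24 mm rectangular holes is over the pin, which one varies; the spring keeps the pin against that hole's edge nearest the pivot.
- knob (a point): Middle of the upright round knob to grip, 16 mm across, standing 34 mm above the bar's top face; this point is 17 mm above the bar's top face, 23 mm above its underside.
- pin_post: Fixed round post with the pin, 38 mm across, 70 mm high; origin on its axis at worktop height, x along the stay as it starts. At base x, y (0, -120) or (27, -149) mm; a plain rest post of the same height stands at the other place. The pin, 10 mm across with a nearly sharp edge, stands 14 mm above the post; it is clamped off-centre, unmeasured: up to 3 mm in the post's x, up to 6.5 mm in its y.
- post_top (a point): Centre of the pin post's top face (not of the pin), 70 mm above the worktop.
- label_roll: White label roll, 101 mm across, 52 mm high, right of the gate; bystander. Origin under its centre.
- tape_roll: Roll of packing tape, 104 mm across, 25 mm high, right of the gate; bystander. Origin under its centre.
- glue_stick: Glue stick with a green cap, 28 mm across, 90 mm high, standing left of the gate; bystander. Origin under its centre.

How it is judged:
By the outcome, as a careful person would: the job done as asked, in the order asked, and still so for the second after the job is handed in, with the robot touching nothing.
It also fails if it takes over 64 s, if anything falls off the work surface, if the arm or the gripper's body presses on something with over 40 N, if the wrist force passes 120 N, or if a joint passes its speed limit or range.

## Working session

There is one attempt and no reset: what is moved stays moved. The work goes in short steps, Python scripts to look and compute and a shell command to move; the robot and the scene stay as the last step left them, time stands still between calls to the robot, and variables do not carry over. Pictures are saved under pics/ and viewed, at most 10 in all, crops included, and the job is handed in when it is done.

```bash
mkdir -p pics; ls; cat > h.py <<'E'
from cell import *
import numpy as np, cv2
def snap(cam,fn):
    im=grab_frame(cam); cv2.imwrite('pics/'+fn,im[:,:,::-1]); return im
def pix(cam,uv,z):
    """world point on plane z seen at pixel uv"""
    c=get_calibration(cam);K=np.array(c['K']);V=np.array(c['view'])
    d=np.array([-0,0,0.]);p=cv2.undistortPoints(np.float64([[uv]]),K,np.float64([c['k1'],0,0,0,0]))[0,0] if 0 else None
    q=np.array([(uv[0]-K[0,2])/K[0,0],(uv[1]-K[1,2])/K[1,1]]);s=q.copy()
    for _ in range(30): s=q/(1+c['k1']*(s@s))
    R=V[:3,:3];o=-R.T@V[:3,3];r=R.T@np.array([s[0],s[1],1]);return o+r*(z-o[2])/r[2]
def proj(cam,P):
    c=get_calibration(cam);K=np.array(c['K']);V=np.array(c['view'])
    p=V[:3,:3]@np.array(P)+V[:3,3];s=p[:2]/p[2];s=s*(1+c['k1']*(s@s));return K[:2,:2]@s+K[:2,2]
E
python3 - <<'E'
from h import *
for cam in ['scene','top']:
    snap(cam,cam+'0.png')
    for q in ['base','gate_axis','stay','close_hole','knob','pin_post','post_top','label_roll','tape_roll','glue_stick']:
        print(cam,q,[(np.round(d['location'],4).tolist(),round(d['conf'],2)) for d in spot_point(cam,q)][:3])
s=sense();print(s['clock'],s['tool_pos'],s['tcp_rot'],s['force'])
print([spot_point('top','stay')[0].keys()])
a=cv2.imread('pics/scene0.png');b=cv2.imread('pics/top0.png')
E
```

```text
pics
scene base [([0.5522, 0.1112, 0.0009], 0.77)]
scene gate_axis [([0.5745, 0.2097, 0.0725], 0.89), ([0.5654, -0.0744, 0.0678], 0.53)]
scene stay [([0.4543, 0.1191, 0.0737], 0.62)]
scene close_hole [([0.5662, -0.0742, 0.0664], 0.92)]
scene knob [([0.5826, -0.1122, 0.0933], 0.97)]
scene pin_post [([0.5461, -0.043, 0.0015], 0.7)]
scene post_top [([0.6179, -0.3748, -0.0014], 0.75), ([0.5444, -0.0357, 0.0666], 0.71)]
scene label_roll [([0.4596, -0.3924, -0.0023], 0.76)]
scene tape_roll [([0.6166, -0.3718, -0.0036], 0.75)]
scene glue_stick [([0.6437, 0.348, 0.0058], 0.59)]
top base [([0.5558, 0.1084, -0.0001], 0.81)]
top gate_axis [([0.571, 0.2059, 0.071], 0.95)]
top stay [([0.4567, 0.1187, 0.0727], 0.63)]
top close_hole [([0.5659, -0.0833, 0.0709], 0.71), ([0.6473, 0.3492, -0.0003], 0.39)]
top knob [([0.5874, -0.1082, 0.0908], 0.75)]
top pin_post [([0.5426, -0.0408, -0.0034], 0.48)]
top post_top [([0.5437, -0.0433, 0.0699], 0.38)]
top label_roll [([0.4589, -0.3901, -0.0033], 0.73)]
top tape_roll [([0.618, -0.3689, -0.0037], 0.65)]
top glue_stick [([0.6438, 0.3495, 0.0007], 0.68)]
1.1 [0.13435939 0.58478096 0.30391675] [6.49547944e-06 1.12666806e-01 9.93632825e-01 2.52918052e-05] [-0.72392207  0.35742409  0.26760329]
[dict_keys(['location', 'conf'])]
```

View pics/scene0.png

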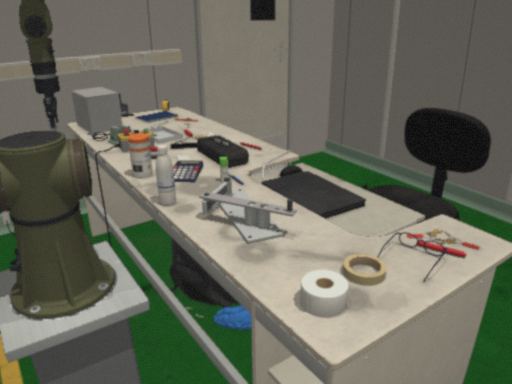

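View pics/top0.png

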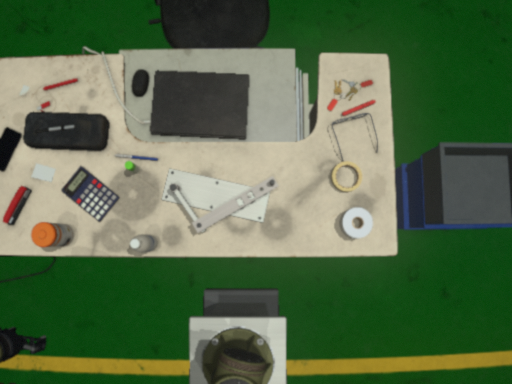

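The scene shows the gate with axis at top-view pixel (173,187), the pivot at (198,228) and the stay running to the knob at (272,183). Bystanders are clear of the gate: glue stick (129,167), rolls (345,177) and (357,223). There is also a bottle near (143,243).

```bash
cat >> h.py <<'E'
from scipy.spatial.transform import Rotation as Ro
def Rt():
    w,x,y,z=sense()['tcp_rot'];return Ro.from_quat([x,y,z,w])
def togo(p,bar=None):
    """shift in tool axes to bring TCP to p; turn so that tool y is across the bar direction (deg)"""
    s=sense();R=Rt().as_matrix();d=R.T@(np.array(p)-s['tool_pos']);t=None
    if bar is not None:
        y=R[:,1];t=-(bar+90-np.degrees(np.arctan2(y[1],y[0])));t=(t+90)%180-90
    return np.round(d,4).tolist(),t
E
python3 - <<'E'
from h import *
print('bottle',pix('top',(143,243),0),pix('top',(140,243),0.15),pix('scene',(167,203),0),'h',pix('scene',(163,148),.2))
for n,z,uv in [('knob',.11,(272,183)),('piv',.076,(198,228)),('axis',.07,(173,187))]: print(n,pix('top',uv,z))
P=np.array([.456,.119]);k=np.array([.585,-.110]);print(np.linalg.norm(k-P),np.degrees(np.arctan2(*(k-P)[::-1])))
print(togo([.585-.0,-.110,.28],np.degrees(np.arctan2(*(k-P)[::-1]))))
E
```

```text
bottle [0.39322423 0.31554046 0.        ] [0.39453969 0.28865452 0.15      ] [0.39108151 0.29032106 0.        ] h [0.38450214 0.25929106 0.2       ]
knob [ 0.58094276 -0.11243726  0.11      ]
piv [0.44175194 0.12183016 0.076     ]
axis [0.57380122 0.20464054 0.07      ]
0.26283454871839046 -60.60662214293114
([-0.5948, -0.5762, 0.0239], np.float64(47.670690563397955))
```

```bash
python3 -m handwheel '[{"linear":[-0.02,-0.02,-0.04],"turn":0},{"linear":[-0.05,-0.05,-0.08],"turn":5},{"linear":[-0.085,-0.085,-0.08],"turn":10},{"linear":[-0.12,-0.12,-0.08],"turn":15},{"linear":[-0.155,-0.155,-0.08],"turn":20},{"linear":[-0.19,-0.19,-0.08],"turn":25},{"linear":[-0.225,-0.225,-0.08],"turn":30},{"linear":[-0.26,-0.26,-0.08],"turn":35},{"linear":[-0.295,-0.295,-0.08],"turn":40},{"linear":[-0.33,-0.33,-0.08],"turn":47}]'; python3 -c "
from h import *
print(togo([.585,-.110,.30],-60.6))"
```

```text
([-0.5948, -0.5762, 0.0039], np.float64(47.664068420466805))schema error: expected keys linear, turn, hand
```

```bash
python3 -m handwheel '[{"linear":[-0.02,-0.02,-0.04],"turn":0,"hand":0.085},{"linear":[-0.05,-0.05,-0.08],"turn":5,"hand":0.085},{"linear":[-0.085,-0.085,-0.08],"turn":10,"hand":0.085},{"linear":[-0.12,-0.12,-0.08],"turn":15,"hand":0.085},{"linear":[-0.155,-0.155,-0.08],"turn":20,"hand":0.085},{"linear":[-0.19,-0.19,-0.08],"turn":25,"hand":0.085},{"linear":[-0.225,-0.225,-0.08],"turn":30,"hand":0.085},{"linear":[-0.26,-0.26,-0.08],"turn":35,"hand":0.085},{"linear":[-0.295,-0.295,-0.08],"turn":40,"hand":0.085},{"linear":[-0.33,-0.33,-0.08],"turn":47,"hand":0.085}]'; python3 -c "
from h import *
print(togo([.585,-.110,.30],-60.6))"
```

```text
clock: 2.15
tool_pos: [0.3815, 0.1894, 0.3843]
tcp_rot: [0.0, 0.501, 0.865, 0.001]
force: [0.7, 0.7, 0.5]
opening: 0.085
finger_force: 0.0
([-0.3609, 0.0275, 0.0843], np.float64(0.431160679907876))
```

```bash
python3 -m handwheel '[{"linear":[-0.05,0.005,0.02],"turn":0,"hand":0.085},{"linear":[-0.1,0.01,0.03],"turn":0,"hand":0.085},{"linear":[-0.15,0.014,0.05],"turn":0,"hand":0.085},{"linear":[-0.2,0.018,0.06],"turn":0,"hand":0.085},{"linear":[-0.25,0.02,0.07],"turn":0,"hand":0.085},{"linear":[-0.295,0.024,0.08],"turn":0,"hand":0.085},{"linear":[-0.335,0.028,0.08],"turn":0,"hand":0.085},{"linear":[-0.36,0.028,0.08],"turn":0,"hand":0.085},{"linear":[-0.36,0.028,0.08],"turn":0,"hand":0.085}]'; python3 - <<'E'
from h import *
snap('wrist','w1.png')
for q in ['close_hole','knob','pin_post','post_top','stay']:
    print(q,[(np.round(d['location'],4).tolist(),round(d['conf'],2)) for d in spot_point('wrist',q)][:3])
c=get_calibration('wrist');print(np.linalg.inv(c['view'])[:3,3])
s=sense();print(s['tool_pos'],s['clock'])
E
```

```text
clock: 3.05
tool_pos: [0.5867, -0.1094, 0.3031]
tcp_rot: [0.0, 0.501, 0.865, -0.0]
force: [-0.2, 0.0, -0.0]
opening: 0.0848
finger_force: 0.0
close_hole [([0.5724, -0.0799, 0.069], 0.59)]
knob [([0.4609, -0.3953, -0.0013], 0.65), ([0.5829, -0.113, 0.0894], 0.6)]
pin_post [([0.5444, -0.0418, -0.0005], 0.92)]
post_top [([0.5497, -0.0436, 0.0683], 0.61)]
stay []
[ 0.54592284 -0.04087645  0.37398385]
[ 0.58499936 -0.10527636  0.30425701] 3.35
```

View pics/w1.png

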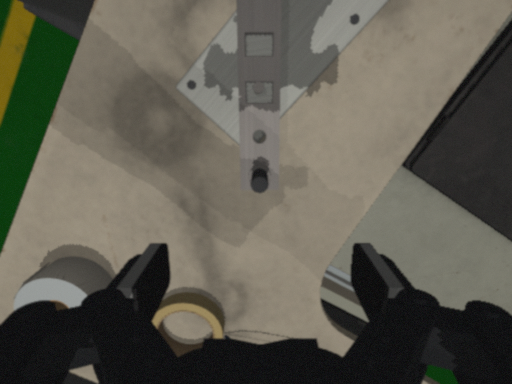

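```bash
python3 - <<'E'
from h import *
im=cv2.imread('pics/w1.png')[0:210,190:330];im=cv2.convertScaleAbs(im,alpha=1.6,beta=-20)
cv2.imwrite('pics/w1c.png',cv2.resize(im,None,fx=2.8,fy=2.8,interpolation=cv2.INTER_CUBIC))
E
```

```text
(no output)
```

View pics/w1c.png

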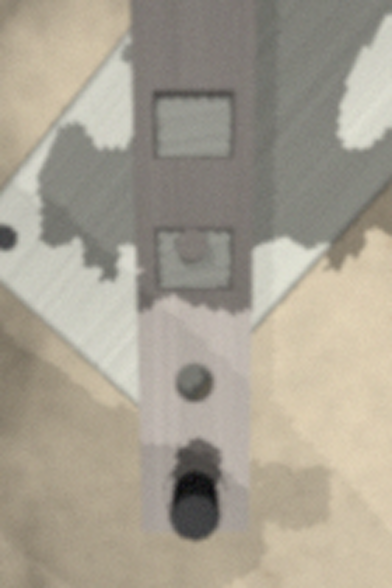

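The wrist picture shows the pin's top at pixel (259,87.5), inside the 190 mm hole centred at (260,92.5). The round hole is at (259,137) and the knob top at (259,185).

```bash
cat > g.py <<'E'
from h import *
from scipy.optimize import brentq
k=pix('wrist',(259.3,184.6),.110);h=pix('wrist',(259.3,136.8),.076);p=pix('wrist',(258.9,87.5),.084)
r=pix('wrist',(260,92.5),.076);r1=pix('wrist',(259.3,45),.076)
for n in 'k h p r r1'.split(): print(n,np.round(globals()[n],4))
E
python3 - <<'E'
from g import *
print([np.linalg.norm((a-b)[:2]).round(4) for a,b in [(k,h),(h,r),(r,r1),(k,p)]])
u=(k-r1)[:2];u/=np.linalg.norm(u);print('bar deg',np.degrees(np.arctan2(u[1],u[0])))
P0=k[:2]-.268*u;print('pivot',P0)
A=np.array([.5725,.207]);print('r',np.linalg.norm(P0-A))
# model: axis at 150 mm from pivot
a0=np.arctan2(*(P0-A)[::-1]);A=P0-.15*np.array([np.cos(a0),np.sin(a0)])
piv=lambda g:A+.15*np.array([np.cos(a0-g),np.sin(a0-g)])
g=brentq(lambda g:np.linalg.norm(piv(g)-p[:2])-.230,0,.9)
P=piv(g);v=(p[:2]-P)/.23;print('A',A,'g',g,'pivot',P,'bar',np.degrees(np.arctan2(v[1],v[0])),'knob',p[:2]+.038*v,'g0 dist',np.linalg.norm(P0-p[:2]))
print(sense()['tool_pos'],togo([k[0],k[1],.153],np.degrees(np.arctan2(u[1],u[0]))))
E
```

```text
k [ 0.5833 -0.1062  0.11  ]
h [ 0.5645 -0.0737  0.076 ]
p [ 0.5419 -0.0354  0.084 ]
r [ 0.5449 -0.0385  0.076 ]
r1 [ 0.5244 -0.0044  0.076 ]
[np.float64(0.0376), np.float64(0.0403), np.float64(0.0398), np.float64(0.0821)]
bar deg -59.95223826983066
pivot [0.44915361 0.12576502]
r 0.14769378471728842
A [0.57442603 0.20826847] g 0.2957214097602547 pivot [0.43054743 0.16585446] bar -61.0297553988735 knob [ 0.56035467 -0.06861107] g0 dist 0.18594140008297108
[ 0.58499936 -0.10527636  0.30425701] ([0.0, -0.0019, 0.1513], np.float64(0.09359813291992225))
```

```bash
python3 -m handwheel '[{"linear":[0,-0.002,0.04],"turn":0,"hand":0.06},{"linear":[0,-0.002,0.08],"turn":0,"hand":0.05},{"linear":[0,-0.002,0.11],"turn":0,"hand":0.05},{"linear":[0,-0.002,0.13],"turn":0,"hand":0.05},{"linear":[0,-0.002,0.14],"turn":0,"hand":0.05},{"linear":[0,-0.002,0.148],"turn":0,"hand":0.05},{"linear":[0,-0.002,0.149],"turn":0,"hand":0.05},{"linear":[0,-0.002,0.149],"turn":0,"hand":0.04}]'; python3 -m handwheel '[{"linear":[0,0,0],"turn":0,"hand":0.02},{"linear":[0,0,0],"turn":0,"hand":0.0},{"linear":[0,0,0],"turn":0,"hand":0.0},{"linear":[0,0,0],"turn":0,"hand":0.0},{"linear":[0,0,0],"turn":0,"hand":0.0},{"linear":[0,0,0],"turn":0,"hand":0.0}]'
```

```text
clock: 4.15
tool_pos: [0.5843, -0.1073, 0.1558]
tcp_rot: [0.001, 0.499, 0.866, 0.0]
force: [0.6, -1.0, -0.2]
opening: 0.0403
finger_force: 0.0
clock: 4.75
tool_pos: [0.5844, -0.1075, 0.1561]
tcp_rot: [0.001, 0.5, 0.866, 0.0]
force: [-0.6, 0.6, 5.7]
opening: 0.0141
finger_force: 58.5
```

```bash
python3 -m handwheel '[{"linear":[0.001,0,0],"turn":0,"hand":0},{"linear":[0.003,0,0],"turn":0,"hand":0},{"linear":[0.003,0,-0.001],"turn":0,"hand":0},{"linear":[0.004,0,-0.004],"turn":0,"hand":0},{"linear":[0.0045,0,-0.007],"turn":0,"hand":0},{"linear":[0.005,0,-0.01],"turn":0,"hand":0}]'; python3 -c "
from h import *
print(sense()['force'],sense()['torque'])"
```

```text
clock: 5.35
tool_pos: [0.5809, -0.1031, 0.1647]
tcp_rot: [-0.0, 0.5, 0.866, -0.0]
force: [1.0, -1.8, -3.0]
opening: 0.0142
finger_force: 58.5
[ 1.03848839 -1.83791134 -3.02039886] [-0.85704699 -0.60436709 -0.04588808]
```

```bash
python3 -m handwheel '[{"linear":[0.0005,0,-0.003],"turn":0,"hand":0},{"linear":[0.001,0,-0.006],"turn":0,"hand":0},{"linear":[0.0015,0,-0.009],"turn":0,"hand":0},{"linear":[0.002,0,-0.012],"turn":0,"hand":0},{"linear":[0.0025,0,-0.015],"turn":0,"hand":0},{"linear":[0.003,0,-0.018],"turn":0,"hand":0},{"linear":[0.0035,0,-0.02],"turn":0,"hand":0},{"linear":[0.0035,0,-0.02],"turn":0,"hand":0}]'; python3 - <<'E'
from h import *
s=sense();print(s['force'],s['torque'],s['tool_pos'])
snap('wrist','w2.png')
for q in ['close_hole','pin_post','knob','post_top']:
    print(q,[(np.round(d['location'],4).tolist(),round(d['conf'],2)) for d in spot_point('wrist',q)][:3])
E
```

```text
clock: 6.15
tool_pos: [0.5796, -0.1, 0.1853]
tcp_rot: [0.0, 0.5, 0.866, 0.0]
force: [1.3, -2.3, -2.6]
opening: 0.014
finger_force: 58.9
[ 1.34452994 -2.25768488 -2.60462352] [-0.84978999 -0.64446503 -0.15917661] [ 0.5796354  -0.10002343  0.18530611]
close_hole [([0.5678, -0.0776, 0.095], 0.79)]
pin_post [([0.5438, -0.0442, 0.0008], 0.84)]
knob [([0.5808, -0.1051, 0.1182], 0.83)]
post_top [([0.5504, -0.042, 0.0689], 0.57)]
```

View pics/w2.png

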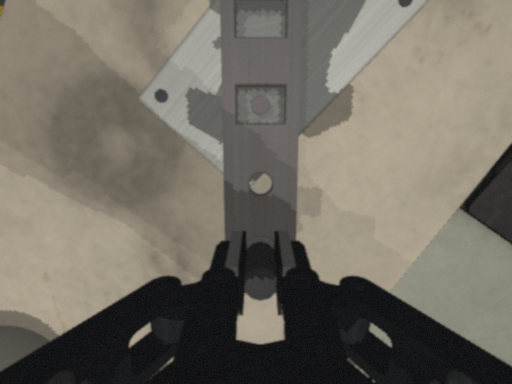

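The picture shows the bar up and clear of the pin. The pin's top is at (261,105), seen below the 190 hole, and the round hole is at (260,183). The knob is firmly gripped.

```bash
python3 -m handwheel '[{"linear":[0.003,0,-0.001],"turn":0,"hand":0},{"linear":[0.008,0,-0.001],"turn":0,"hand":0},{"linear":[0.014,0,-0.001],"turn":0.5,"hand":0},{"linear":[0.02,-0.0005,-0.001],"turn":0.5,"hand":0},{"linear":[0.026,-0.0005,-0.001],"turn":1,"hand":0},{"linear":[0.032,-0.001,-0.001],"turn":1,"hand":0},{"linear":[0.037,-0.001,-0.001],"turn":1,"hand":0},{"linear":[0.040,-0.001,-0.001],"turn":1,"hand":0},{"linear":[0.040,-0.001,-0.001],"turn":1,"hand":0},{"linear":[0.040,-0.001,-0.001],"turn":1,"hand":0}]'; python3 - <<'E'
from h import *
im=snap('wrist','w3.png')
s=sense();print(s['force'],s['torque'],s['tool_pos'],s['clock'])
for n in ('w2','w3'):
    pass
a=cv2.imread('pics/w2.png')[60:220,200:320];b=im[60:270,200:320,::-1]
b=cv2.convertScaleAbs(b,alpha=1.7)
cv2.imwrite('pics/w3c.png',cv2.resize(b,None,fx=2.8,fy=2.8,interpolation=cv2.INTER_CUBIC))
E
```

```text
clock: 7.4
tool_pos: [0.5585, -0.0658, 0.1859]
tcp_rot: [-0.0, 0.507, 0.862, 0.0]
force: [2.4, -2.5, -1.6]
opening: 0.0141
finger_force: 59.2
[ 2.53529728 -2.60161725 -1.75077698] [-0.59933022 -0.55883919 -0.12654322] [ 0.5585696  -0.06587677  0.18589606] 7.45
```

View pics/w3c.png

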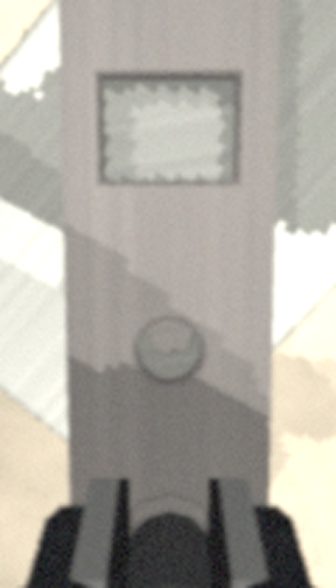

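```bash
cat >> h.py <<'E'
def T(pos,q):
    M=np.eye(4);w,x,y,z=q;M[:3,:3]=Ro.from_quat([x,y,z,w]).as_matrix();M[:3,3]=pos;return M
def camset(pos,q):
    """wrist calibration for an earlier tool pose"""
    s=sense();c=dict(get_calibration('wrist'));X=np.linalg.inv(np.array(c['view']))
    c['view']=np.linalg.inv(T(pos,q)@np.linalg.inv(T(s['tool_pos'],s['tcp_rot']))@X);return c
E
python3 - <<'E'
import h;from h import *
p1=np.array([.5419,-.0354,.084])
g0=h.get_calibration
c2=camset([.57963,-.10002,.18531],[0,.5,.8660,0])
h.get_calibration=lambda n:c2
p2=pix('wrist',(260.8,105),.084);print('p from w2',p2)
h.get_calibration=g0
for p in (p1,p2): print('pin now at',proj('wrist',p))
print('cam',np.linalg.inv(np.array(g0('wrist')['view']))[:3,3])
hl=pix('wrist',(260.5,184.6),.1016);print('hole now',hl)
R=Rt().as_matrix()
for p in (p1,p2): print('to go tool',(R.T@(p-hl)).round(4))
im=grab_frame('wrist').astype(int)
print(im[172:198,252:270].mean(2).astype(int))
E
```

```text
p from w2 [ 0.54362806 -0.03947038  0.084     ]
pin now at [262.85662885 170.31252007]
pin now at [262.02714903 177.83261885]
cam [ 0.52072069 -0.00079138  0.25563408]
hole now [ 0.54234216 -0.03903168  0.1016    ]
to go tool [0.0034 0.0014 0.0176]
to go tool [-0.001   0.0009  0.0176]
[[ 89  91  89  88  90  89  87  85  86  86  88  89  89  92  96  99 100 103]
 [ 89  88  85  85  83  81  80  78  79  80  83  81  82  87  88  93  98  99]
 [ 88  84  81  79  79  82  80  82  82  81  81  80  81  79  82  85  90  93]
 [ 84  79  79  82  83  86  86  85  86  88  85  85  85  82  79  81  85  88]
 [ 79  80  84  84  88  88  89  88  87  86  88  88  86  85  82  78  77  83]
 [ 79  83  83  85  87  85  87  85  87  86  86  88  86  86  86  84  81  79]
 [ 87  87  85  87  87  87  88  86  88  88  88  87  89  88  88  86  83  79]
 [ 92  89  89  89  89  89  87  89  89  89  89  89  89  91  90  86  81  75]
 [ 93  88  86  85  91  89  89  88  87  88  89  89  89  87  88  83  77  77]
 [ 89  85  85  86  86  86  89  87  87  89  88  87  90  86  84  78  73  78]
 [ 82  83  84  83  85  89  88  89  88  89  89  89  89  87  80  7
[... 436 characters left out ...]
 84  83  81  82  80  79]
 [ 82  82  83  84  83  83  83  83  81  82  80  81  81  80  79  80  78  73]
 [ 80  83  81  81  82  80  80  80  80  80  81  81  79  79  78  79  73  68]
 [ 72  76  78  78  79  80  79  80  80  79  78  79  78  78  80  76  69  64]
 [ 62  67  73  77  79  79  79  79  81  81  79  80  77  77  73  69  66  67]
 [ 60  61  65  74  76  78  80  79  79  79  79  77  74  69  64  61  62  72]
 [ 63  61  60  62  67  70  70  74  74  74  72  70  68  64  58  59  64  68]
 [ 65  66  60  59  59  60  59  63  64  61  61  61  61  61  61  64  68  68]
 [ 67  64  64  65  59  57  59  59  59  60  60  61  61  62  66  69  69  71]
 [ 69  68  68  66  64  67  62  64  63  64  66  66  66  67  68  70  70  72]]
```

```bash
python3 -m handwheel '[{"linear":[-0.0005,0.0005,0.003],"turn":0,"hand":0},{"linear":[-0.001,0.001,0.006],"turn":0,"hand":0},{"linear":[-0.0015,0.001,0.009],"turn":0,"hand":0},{"linear":[-0.002,0.001,0.011],"turn":0,"hand":0},{"linear":[-0.002,0.001,0.012],"turn":0,"hand":0},{"linear":[-0.002,0.001,0.012],"turn":0,"hand":0},{"linear":[-0.002,0.001,0.012],"turn":0,"hand":0},{"linear":[-0.002,0.001,0.012],"turn":0,"hand":0}]'; python3 - <<'E'
from h import *
im=snap('wrist','w4.png')
s=sense();print(s['force'],s['torque'],s['tool_pos'],s['clock'])
b=im[130:250,190:330,::-1]
b=cv2.convertScaleAbs(b,alpha=1.0)
b=cv2.normalize(b,None,0,255,cv2.NORM_MINMAX);b=cv2.convertScaleAbs(b,alpha=1.6,beta=-60)
cv2.imwrite('pics/w4c.png',cv2.resize(b,None,fx=4,fy=4,interpolation=cv2.INTER_CUBIC))
print('pin at',proj('wrist',[.5436,-.0395,.084]))
E
```

```text
clock: 8.3
tool_pos: [0.5604, -0.067, 0.1739]
tcp_rot: [-0.0, 0.507, 0.862, 0.0]
force: [2.2, -2.9, 1.1]
opening: 0.0144
finger_force: 59.6
[ 2.31849097 -2.54806785  1.21000686] [-0.05545685 -0.24372798 -0.2514471 ] [ 0.56036009 -0.06707477  0.17395015] 8.35
pin at [260.26561058 180.13494664]
```

View pics/w4c.png

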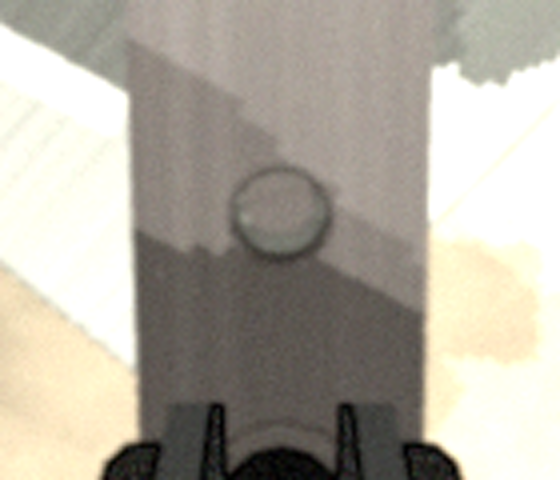

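The close-up shows the pin through the round hole. The hole is centred at pixel (260.2,182.8) and the pin's disc at about (260.7,179), nearly aligned once parallax is allowed for.

```bash
python3 - <<'E'
from h import *
R=Rt().as_matrix();hl=pix('wrist',(260.2,182.8),.0913)
for uv in [(260.3,180.1),(260.7,178.7)]:
    p=pix('wrist',uv,.084);print(p,'pin-hole in tool mm',(1000*R.T@(p-hl)).round(2),'underside x to go',(1000*R.T@(p-hl))[0]+.4)
E
```

```text
[ 0.54360667 -0.03947432  0.084     ] pin-hole in tool mm [-0.55  0.06  7.3 ] underside x to go -0.14679966588170013
[ 0.54341937 -0.03869854  0.084     ] pin-hole in tool mm [0.22 0.28 7.3 ] underside x to go 0.6222890427608159
```

```bash
python3 -m handwheel '[{"linear":[0.0002,0.0002,0.0005],"turn":0,"hand":0},{"linear":[0,0.0002,0.001],"turn":0,"hand":0},{"linear":[0,0.0002,0.0015],"turn":0,"hand":0},{"linear":[0,0.0002,0.002],"turn":0,"hand":0},{"linear":[-0.0001,0.0002,0.0025],"turn":0,"hand":0},{"linear":[-0.0002,0.0002,0.003],"turn":0,"hand":0},{"linear":[-0.0002,0.0002,0.003],"turn":0,"hand":0},{"linear":[-0.0002,0.0002,0.003],"turn":0,"hand":0}]'
```

```text
clock: 9.15
tool_pos: [0.5607, -0.0672, 0.1708]
tcp_rot: [0.0, 0.507, 0.862, -0.0]
force: [2.4, -3.3, 1.1]
opening: 0.0141
finger_force: 59.2
```

```bash
python3 -m handwheel '[{"linear":[-0.0001,0,0.0005],"turn":0,"hand":0},{"linear":[-0.0002,0,0.001],"turn":0,"hand":0},{"linear":[-0.0003,0,0.0015],"turn":0,"hand":0},{"linear":[-0.0004,0,0.002],"turn":0,"hand":0},{"linear":[-0.0005,0,0.0025],"turn":0,"hand":0},{"linear":[-0.0005,0,0.003],"turn":0,"hand":0},{"linear":[-0.0005,0,0.003],"turn":0,"hand":0}]'
```

```text
clock: 9.85
tool_pos: [0.5609, -0.0676, 0.1679]
tcp_rot: [-0.0, 0.507, 0.862, 0.0]
force: [1.6, -2.5, 1.8]
opening: 0.0142
finger_force: 59.3
```

```bash
python3 -m handwheel '[{"linear":[-0.0002,0,0.001],"turn":0,"hand":0},{"linear":[-0.0003,0,0.002],"turn":0,"hand":0},{"linear":[-0.0004,0,0.003],"turn":0,"hand":0},{"linear":[-0.0006,0,0.004],"turn":0,"hand":0},{"linear":[-0.0006,0,0.004],"turn":0,"hand":0}]'; python3 -m handwheel '[{"linear":[-0.0001,0,0.001],"turn":0,"hand":0},{"linear":[-0.0003,0,0.002],"turn":0,"hand":0},{"linear":[-0.0004,0,0.003],"turn":0,"hand":0},{"linear":[-0.0004,0,0.003],"turn":0,"hand":0}]'
```

```text
clock: 10.35
tool_pos: [0.5611, -0.0682, 0.1636]
tcp_rot: [-0.0, 0.507, 0.862, -0.0]
force: [2.1, -3.0, 0.9]
opening: 0.0143
finger_force: 58.9
clock: 10.75
tool_pos: [0.5613, -0.0685, 0.1608]
tcp_rot: [-0.0, 0.507, 0.862, 0.0]
force: [2.2, -2.9, 2.5]
opening: 0.0139
finger_force: 59.0
```

```bash
python3 -m handwheel '[{"linear":[-0.0001,0,0.001],"turn":0,"hand":0},{"linear":[-0.0002,0,0.002],"turn":0,"hand":0},{"linear":[-0.0003,0,0.003],"turn":0,"hand":0},{"linear":[-0.0003,0,0.0035],"turn":0,"hand":0},{"linear":[-0.0003,0,0.0035],"turn":0,"hand":0}]'; python3 -m handwheel '[{"linear":[0,0,0.0005],"turn":0,"hand":0},{"linear":[-0.0001,0,0.001],"turn":0,"hand":0},{"linear":[-0.0001,0,0.0014],"turn":0,"hand":0},{"linear":[-0.0001,0,0.0014],"turn":0,"hand":0}]'
```

```text
clock: 11.25
tool_pos: [0.5614, -0.0688, 0.1572]
tcp_rot: [-0.0, 0.507, 0.862, -0.0]
force: [3.5, -3.0, 0.8]
opening: 0.0141
finger_force: 58.5
clock: 11.65
tool_pos: [0.5616, -0.0689, 0.1564]
tcp_rot: [0.0, 0.507, 0.862, 0.0]
force: [1.2, -2.5, 4.5]
opening: 0.0135
finger_force: 58.9
```

```bash
python3 -m handwheel '[{"linear":[0,0,0.0004],"turn":0,"hand":0},{"linear":[0,0,0.0008],"turn":0,"hand":0},{"linear":[0,0,0.0008],"turn":0,"hand":0}]'; python3 - <<'E'
from h import *
im=snap('wrist','w5.png');s=sense();print(s['force'],s['tool_pos'])
b=cv2.convertScaleAbs(im[100:270,180:340,::-1],alpha=1.6)
cv2.imwrite('pics/w5c.png',cv2.resize(b,None,fx=3.2,fy=3.2,interpolation=cv2.INTER_CUBIC))
E
```

```text
clock: 11.95
tool_pos: [0.5616, -0.0689, 0.1563]
tcp_rot: [0.0, 0.507, 0.862, 0.0]
force: [-2.3, -2.1, 11.5]
opening: 0.014
finger_force: 59.6
[-2.23847123 -2.68131674 12.30730824] [ 0.56165734 -0.06887857  0.15631074]
```

View pics/w5c.png

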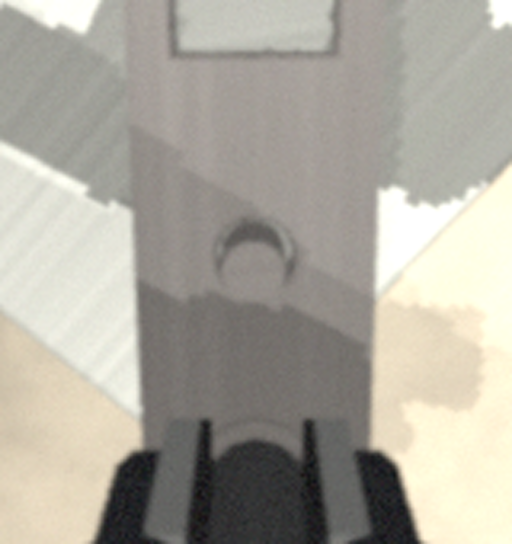

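The pin stands up through the round hole at crop (252,265). The bar is hard down at its starting height, so I'll ease off, release and retreat.

```bash
python3 -m handwheel '[{"linear":[0,0,-0.0008],"turn":0,"hand":0},{"linear":[0,0,-0.0008],"turn":0,"hand":0.02},{"linear":[0,0,-0.0008],"turn":0,"hand":0.035},{"linear":[0,0,-0.0008],"turn":0,"hand":0.05},{"linear":[0,0,-0.0008],"turn":0,"hand":0.05},{"linear":[0,0,-0.0008],"turn":0,"hand":0.05},{"linear":[0,0,-0.0008],"turn":0,"hand":0.05}]'; python3 -m handwheel '[{"linear":[0,0,-0.01],"turn":0,"hand":0.05},{"linear":[0,0,-0.03],"turn":0,"hand":0.05},{"linear":[0,0,-0.06],"turn":0,"hand":0.05},{"linear":[0,0,-0.1],"turn":0,"hand":0.05},{"linear":[-0.03,0,-0.13],"turn":0,"hand":0.05},{"linear":[-0.04,0,-0.13],"turn":0,"hand":0.05},{"linear":[-0.04,0,-0.13],"turn":0,"hand":0.05},{"linear":[-0.04,0,-0.13],"turn":0,"hand":0.05},{"linear":[-0.04,0,-0.13],"turn":0,"hand":0.05}]'; python3 - <<'E'
from h import *
im=snap('wrist','w6.png')
for q in ['knob','close_hole']: print(q,[(np.round(d['location'],4).tolist(),round(d['conf'],2)) for d in spot_point('wrist',q)][:2])
b=cv2.convertScaleAbs(im[60:260,160:360,::-1],alpha=1.5)
cv2.imwrite('pics/w6c.png',cv2.resize(b,None,fx=2.9,fy=2.9,interpolation=cv2.INTER_CUBIC))
E
```

```text
clock: 12.7
tool_pos: [0.5615, -0.0688, 0.1559]
tcp_rot: [-0.0, 0.507, 0.862, -0.0]
force: [-0.7, 0.4, 0.5]
opening: 0.0501
finger_force: 0.0
clock: 13.6
tool_pos: [0.5799, -0.1032, 0.2847]
tcp_rot: [-0.001, 0.507, 0.862, -0.0]
force: [-1.2, -0.2, 0.2]
opening: 0.0499
finger_force: 0.0
knob []
close_hole [([0.5495, -0.0439, 0.0699], 0.74)]
```

View pics/w6c.png

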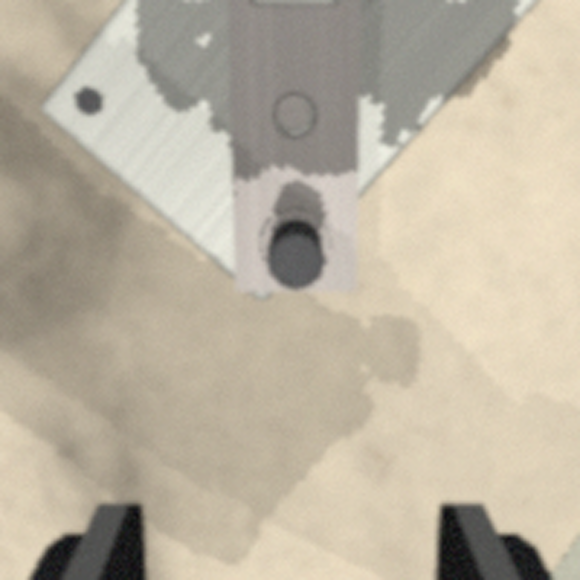

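The pin fills the round hole at crop (295,114). The knob at (295,255) is free, and the bar has stayed put with the gripper well clear.

```bash
python3 -c "
from cell import *
print(close_job())"
```

```text
the job is handed in; nothing more can be done
None
```

The stay is off its old hole and the small round hole is seated over the pin, with the bar flat on the post by the feel of the stop, the knob released and the arm clear; the job was handed in at about 14 s.

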